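Set a washed casting tray to dry

ROBOT

A 6-joint arm with a two-finger parallel gripper is mounted at the origin on the work surface. World frame = base frame: x ahead of the robot, y to its left, z up, the work surface at z = 0. Lengths are in mm, angles in degrees, forces in N, time in s.
With the tool pointing down it reaches from about 325 to 925 mm from the base axis. Payload 3.1 kg.
Tool frame: the origin (TCP) lies at the very end of the fingers, on their centre line; the grasp point (between the pads) lies grasp_offset behind it (grasp_offset is the distance from the TCP to the grasp point, in mm); z points along the fingers, y is the line along which they close (so a half turn about z gives the same grasp; the last joint's range is limited). The gripper opens to 85 mm and grips with 20 to 120 N. Pads are 22 mm wide; open, the fingers measure 114 mm over their backs; the gripper's body (76 mm by 85 mm) begins 54 mm behind the grasp point. The pads swing forward as they close: fully open they stand 13 mm farther back than shut.
Start: joints at [-82.345, 12.427, 92.441, -0, 75.132, -6.429], TCP at [152.104, -606.221, 194.4] pointing down, gripper open.
Joint ranges: [-157.48, 157.48], [-44.54, 120.13], [17.64, 146.25], [-64.5, 244.5], [7.68, 150.69], [-147.95, 147.95]. Speed limits (degrees/s): [159.86, 159.86, 180, 180, 180, 180].

INTERFACE

Orientations are given as [roll, pitch, yaw] about the fixed x, y, z axes, in that order (R = Rz(yaw) Ry(pitch) Rx(roll)).
In Python, from station import * gives the robot as it stands. Calls block until the motion is done:
- goto(position, orientation): joint-space move of the TCP to a pose.
- move_l(position, attitude=None, speed=150): straight line of the TCP; attitude=None keeps the orientation; speed is the mean speed in mm/s.
- move_j(angles): joint-space move.
- grip(opening, squeeze=None): finger opening in mm; squeeze is the grip in N (None keeps the last); returns when the fingers have stopped.
- wait(seconds).
- solve_ik(position, orientation): joint angles nearest the present ones, or None.
- get_obs(): the state.
- get_image(name): name is "scene" or "top" or "wrist"; returns the picture (480x640x3 uint8, red, green, blue); there is no depth.
- get_calibration(name): a dict with "fx", "fy", "cx", "cy" (pixels), "R" (3x3) and "t" (3): a world point X has camera coordinates R X + t; the wrist camera has in their place "mount" (4x4, takes a point from camera to tool coordinates, whose origin is the TCP and whose axes are the flange's). Camera axes: x right, y down, z forward; pixel columns grow to the right and rows downward; lengths in mm; the calibration is good to about 2 mm. A picture is of the moment at which its call begins: read the wrist's pose just before it. get_calibration takes no time and is no camera call.
A pose or a line that the arm cannot do raises Unreachable and nothing moves.
- sign_off(): hands the job in; it is judged then, once.
Trained networks look in the newest picture that a camera, given by its name, has taken for a name from the list of things; names that differ only in an ending like _2 or _b are one class to them, and where a whole thing is asked for, a point or a joint stands for the part that bears it (a point fixed in the world has none). Each returns a list of dicts, best first, with "score" (0 to 1); they miss things now and then, are a little off and sometimes report something else, mostly with a low value. They report only what shows in the picture. A call takes as long as a camera call. They do not tell look-alikes from the thing itself.
- spot_in(name, camera): "extent" ([centre column, centre row, width, height] in pixels, round what is visible of it).
- regions_of(name, camera): "region" (480x640 bool, what is visible of it) and "extent" ([centre column, centre row, width, height] in pixels, round what is visible of it).
The state is a dict: "t": time; "joint_pos": joint angles; "qvel": joint speeds; "effort": joint torques, N m; "tcp_pos": TCP position; "ee_rot": TCP orientation; "wrist_force": force on the tool from outside, world axes, zero at the start; "moment": the same for the moment, N m; "grip_width": finger opening in mm; "grip_force": force on a finger pad.
Only numpy, scipy, OpenCV 4.12 (cv2) and the standard library are available. Lean on these libraries where they do the work, as an engineer would, in place of code of your own. Each camera call takes 0.05 s, during which the arm holds its last target. There are 200 camera calls.

TASK

Pull the comb up out of the casting tray and leave it in the shallow comb box. Then clamp the tray on the sloped drying stand, floor down, centred and flat on the bed: press the sprung jaw back up the slope so that the tray goes in between it and the fixed ledge, and let the jaw close on the tray's end. Last, switch the blower on by pushing its lever right over, and leave the bottle, beaker and jar alone.

Things in the scene. Friction and masses are not known exactly. Their poses are not given: they have to be found in the camera images.
- bed: Sloped bed of the fixed aluminium drying stand. Origin on its top face at the middle of the tray's place, 100 mm above the table; x up the slope (28 degrees above level), y across, z square out of the bed. 46 mm wide (fingers can pass beside it), from x = -72 to 118 mm, a 30 mm high end plate at x = 112. When clamped, the tray's origin and axes match the bed's (or turned half round).
- ledge (a point): Middle of the upper edge of the fixed ledge's face at the low end of the bed, against which the tray's lower end rests: bed x = -60 mm, 14 mm above the bed. The ledge is 52 mm wide, 12 mm thick.
- jaw (a joint): How far (m) the sprung jaw is pushed up the slope along bed x: 0 at rest, 0.040 at most. At rest its face is at bed x = 44 mm, so the gap to the ledge is 104 mm, for a 120 mm tray. It springs back at once when let go; pushes with about 5 N at rest, 9 N with the tray in (0.016), 11 N at 0.024, 15 N at 0.040.
- jaw_face (a point): Middle of the jaw's front face; moves with the jaw. The jaw is a grey plate 60 mm wide, 14 mm thick, from 2 to 45 mm above the bed, so a tray lifted clear of the ledge can still push it.
- tray: White plastic casting tray, about 140 g: a channel 120 mm long (x), 60 wide (y), 30 high, ends open, floor and side walls 4 mm thick. Origin at the centre of its underside, z up. Starts level on a fixed grey plate 130 x 50 x 16 mm, overhanging its sides by 5 mm. 4 mm stubs on the wall tops hold the comb at x = 35 mm. Can be gripped across its width; either end may go to the jaw.
- comb: Black plastic comb, 40 g: a bar 84 mm long (y), 12 thick (x), 24 high, with thin teeth 44 mm wide reaching 18 mm below it. Origin at the centre of the teeth's lower edge, so the bar is 18 to 42 mm above it. Stands loose across the tray with its bar on the wall tops, origin 12 mm above the tray's underside; lifts straight out. Let go in the box, it falls on its side.
- comb_box: Fixed open shallow grey box 150 mm (x) by 110 mm (y), 26 mm high, walls and floor 5 mm. Origin at the centre of its underside.
- switch (a joint): Angle of the blower's switch lever (grey stem, black knob): starts near 0 (off, leaning towards the robot), 1.0 rad is fully over, away from the robot (on). It stays where it is left; light friction.
- switch_tip (a point): Top end of the lever, which is 80 mm long and pivots on a block on the white blower box (100 x 130 x 55 mm, fixed). The lever swings in the vertical plane of the blower's own x axis, from leaning 0.5 rad one way to 0.5 rad the other.
- blower: White blower box, 100 mm (x) by 130 mm (y) by 55 mm high, fixed; origin at the centre of its underside; its +x points away from the robot and is the way the lever is pushed on. The lever is at its middle.
- wash_bottle: White bottle, 64 mm wide, 160 mm high, a bystander. Origin at the centre of its underside.
- beaker: Glass beaker, 70 mm wide, 85 mm high, a bystander. Origin at the centre of its underside.
- jar: Amber jar, 60 mm wide, 75 mm high, a bystander. Origin at the centre of its underside.
There are look-alikes about, which are no part of the job. What is meant by the comb is not pink, and is the larger of those in its own colour. Leave any red look-alike of the tray alone.

How it is judged:
By the outcome, as a careful person would: the job done as asked, in the order asked, and still so for the second after the job is handed in, with the robot touching nothing.
It also fails if it takes over 61 s, if anything falls off the work surface, if the arm or the gripper's body presses on something with over 40 N, if the wrist force passes 120 N, or if a joint passes its speed limit or range.

## Working session

There is one attempt and no reset: what is moved stays moved. The work goes in short steps, each a Python script; the robot and the scene stay as the last script left them, time stands still between calls to the robot, and variables do not carry over. Pictures are saved under pics/ and viewed, at most 10 in all, crops included, and the job is handed in when it is done.

```bash
mkdir -p pics; ls
python3 - <<'E'
from station import *
import cv2
o=get_obs();print(o['t'],o['tcp_pos'],o['ee_rot'],o['grip_width'])
for c in ['scene','top']:
    im=get_image(c);cv2.imwrite(f'pics/{c}0.png',im[:,:,::-1])
    print(c,get_calibration(c))
    for n in ['tray','comb','comb_box','bed','jaw','switch','blower','wash_bottle','beaker','jar']:
        print(n,[(round(d['score'],2),[round(float(v)) for v in d['extent']]) for d in spot_in(n,c)])
print(get_calibration('wrist'))
try: print(grasp_offset)
except Exception as e: print(e)
E
```

```text
pics
0.0 [ 151.98040465 -605.29507732  193.03670531] [-1.79860054e+02 -1.69900777e-02  1.40835694e+01] 85.67389517396741
scene {'fx': 551.8954992985108, 'fy': 551.8954992985108, 'cx': 319.5761728055718, 'cy': 240.0035151866433, 'R': array([[ 0.60289413,  0.79782049,  0.00106117],
       [ 0.51357915, -0.38708112, -0.76577063],
       [-0.61053675,  0.46222361, -0.64311291]]), 't': array([-306.99844335, -153.43613274, 1459.48745696])}
tray [(0.7, [261, 284, 59, 45]), (0.63, [147, 268, 65, 40])]
comb [(0.93, [275, 284, 33, 32]), (0.75, [416, 221, 93, 72]), (0.74, [314, 272, 32, 12]), (0.65, [319, 321, 40, 24]), (0.34, [428, 211, 26, 31])]
comb_box [(0.96, [167, 342, 94, 86])]
bed []
jaw [(0.85, [427, 210, 23, 30])]
switch [(0.93, [244, 338, 23, 43]), (0.64, [263, 284, 58, 46])]
blower [(0.6, [257, 373, 98, 112]), (0.51, [162, 442, 53, 65])]
wash_bottle [(0.88, [426, 184, 33, 62])]
beaker [(0.61, [262, 286, 57, 44]), (0.59, [163, 440, 53, 66]), (0.55, [418, 221, 94, 70])]
jar [(0.9, [417, 365, 39, 50])]
top {'fx': 456.1053287851339, 'fy': 456.1053287851339, 'cx': 316.7873466192541, 'cy'
[... 466 characters left out ...]
7, 212, 20, 33])]
switch [(0.59, [434, 187, 15, 11])]
blower [(0.64, [419, 188, 62, 54]), (0.21, [151, 278, 49, 31])]
wash_bottle [(0.72, [151, 276, 51, 37])]
beaker [(0.9, [503, 178, 40, 35])]
jar [(0.67, [316, 132, 32, 35])]
{'fx': 342.66798198196716, 'fy': 342.66798198196716, 'cx': 320.5983826369286, 'cy': 234.94369148790688, 'mount': array([[-9.60218425e-04, -9.59815498e-01, -2.80630162e-01,
         7.15693469e+01],
       [ 9.99999527e-01, -8.77859923e-04, -4.19179503e-04,
        -8.92282665e-01],
       [ 1.55981011e-04, -2.80630431e-01,  9.59815887e-01,
        -1.80184081e+02],
       [ 0.00000000e+00,  0.00000000e+00,  0.00000000e+00,
         1.00000000e+00]])}
18.700000000000003
```

View pics/scene0.png

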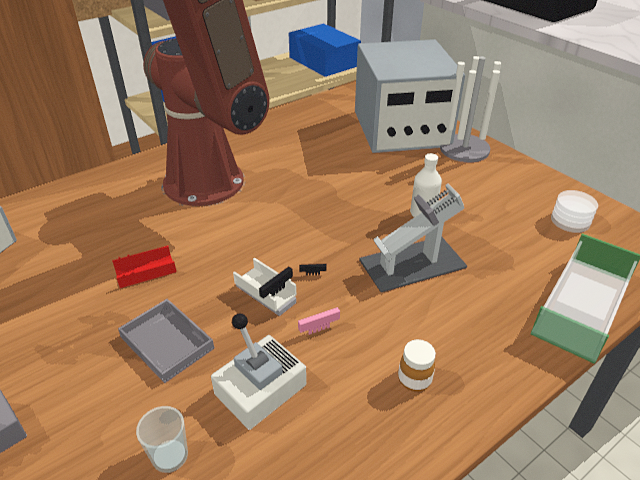

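View pics/top0.png

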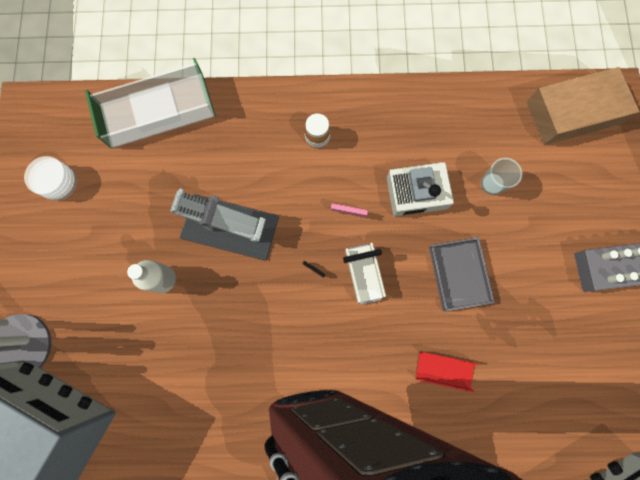

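Comb candidates: the large black one on the tray (scene 275,284; top 361,256), a small black one on the table (scene 314,269; top 315,269) and a pink one (scene 319,321; top 349,210). I choose the large black one standing on the white tray. The red tray (scene 147,268) is a decoy. The stand is at top (218,214), the box at top (461,276) and the lever knob at top (434,189).

```bash
cat > h.py <<'E'
from station import *
import numpy as np, cv2, json
from scipy.spatial.transform import Rotation as Ro
from scipy.optimize import least_squares
def rot(o): return Ro.from_euler('xyz',o,degrees=True).as_matrix()
def cam(c,obs=None):
    k=get_calibration(c)
    if c!='wrist': R,t=k['R'],k['t']
    else:
        o=obs or get_obs(); T=np.eye(4);T[:3,:3]=rot(o['ee_rot']);T[:3,3]=o['tcp_pos']
        M=np.linalg.inv(T@k['mount']);R,t=M[:3,:3],M[:3,3]
    K=np.array([[k['fx'],0,k['cx']],[0,k['fy'],k['cy']],[0,0,1]])
    return K@np.c_[R,t]
def proj(P,X):
    h=np.c_[np.atleast_2d(X),np.ones(len(np.atleast_2d(X)))]@P.T
    return h[:,:2]/h[:,2:]
def tri(Ps,uv):
    A=np.vstack([[u*P[2]-P[0],v*P[2]-P[1]] for P,(u,v) in zip(Ps,uv)])
    x=np.linalg.svd(A)[2][-1]; return x[:3]/x[3]
def onz(P,uv,z):  # pixel -> world at height z
    u,v=uv;A=np.vstack([u*P[2]-P[0],v*P[2]-P[1]])
    return np.r_[np.linalg.solve(A[:,:2],-(A[:,2]*z+A[:,3])),z]
def shot(name):
    o=get_obs();P=cam('wrist',o);im=get_image('wrist');cv2.imwrite(f'pics/{name}.png',im[:,:,::-1]);np.save(f'pics/{name}.npy',P);return P
def down(yaw): return [180,0,yaw]
E
python3 - <<'E'
from h import *
S,T=cam('scene'),cam('top')
for n,a,b in [('comb',(276,281),(362,256)),('tray',(262,287),(367,276)),('box',(167,340),(461,275)),('jaw',(427,209),(207,212)),('ledge',(382,247),(259,230)),('knob',(240,321),(434,189)),('levbase',(259,362),(424,187)),('blower',(259,370),(420,190)),('minicomb',(314,269),(315,269))]:
    X=tri([S,T],[a,b]);print(n,X.round(),(proj(S,X)-a).round(1),(proj(T,X)-b).round(1))
for yaw in (-90,0,90,180):
  for p in ([560,-100,330],[600,-100,330],[600,200,400]):
    q=solve_ik(p,down(yaw));print(yaw,p,None if q is None else np.round(q))
E
```

```text
comb [479. -86.  58.] [[-0.2  0. ]] [[-0.2 -0.1]]
tray [440. -98.  18.] [[-0.6  0. ]] [[-0.8 -0.4]]
box [ 439. -311.    5.] [[-1.  -0.1]] [[-1.1 -0.5]]
jaw [564. 234. 142.] [[-0.2  0.1]] [[-0.2 -0.2]]
ledge [539. 138.  72.] [[-0.6  0.1]] [[-0.7 -0.5]]
knob [ 600. -230.  147.] [[ 0.1 -0. ]] [[0.1 0.1]]
levbase [ 631. -224.   69.] [[-2.1  0.1]] [[-2.  -1.1]]
blower [ 630. -223.   45.] [[-0.9  0. ]] [[-0.8 -0.5]]
minicomb [459.  20.  16.] [[-1.1  0.1]] [[-1.3 -0.8]]
-90 [560, -100, 330] None
-90 [600, -100, 330] None
-90 [600, 200, 400] None
0 [560, -100, 330] [-17.   1.  91.  -0.  88.  73.]
0 [600, -100, 330] [-16.   6.  85.  -0.  89.  74.]
0 [600, 200, 400] [ 12.   9.  75.  -0.  96. 102.]
90 [560, -100, 330] [-17.   1.  91.   0.  88. -17.]
90 [600, -100, 330] [-16.   6.  85.   0.  89. -16.]
90 [600, 200, 400] [12.  9. 75. -0. 96. 12.]
180 [560, -100, 330] [ -17.    1.   91.    0.   88. -107.]
180 [600, -100, 330] [ -16.    6.   85.    0.   89. -106.]
180 [600, 200, 400] [ 12.   9.  75.   0.  96. -78.]
```

```bash
python3 - <<'E'
from h import *
def view(n,p,o):
    goto(p,o);wait(.15);P=shot(n);print(n,get_obs()['t'],get_obs()['tcp_pos'].round(1))
    return P
view('blow',[560,-250,330],down(90))
P=view('trA',[450,-130,260],down(90))
P2=view('trB',[460,-60,260],down(90))
view('stA',[560,140,330],down(90))
view('stB',[550,230,330],down(90))
E
python3 - <<'E'
import cv2,numpy as np
for n,m in [('trA','trB'),('stA','stB')]:
    a,b=cv2.imread(f'pics/{n}.png'),cv2.imread(f'pics/{m}.png')
    cv2.imwrite(f'pics/{n}{m}.png',np.hstack([a[:,120:520],b[:,120:520]]))
E
```

```text
blow 3.3083 [ 559.5 -250.8  329.6]
trA 4.25 [ 451.5 -131.2  261.2]
trB 4.8333 [460.2 -61.  260.1]
stA 5.9667 [559.6 138.5 329.5]
stB 6.6167 [550.3 228.7 330. ]
```

View pics/trAtrB.png

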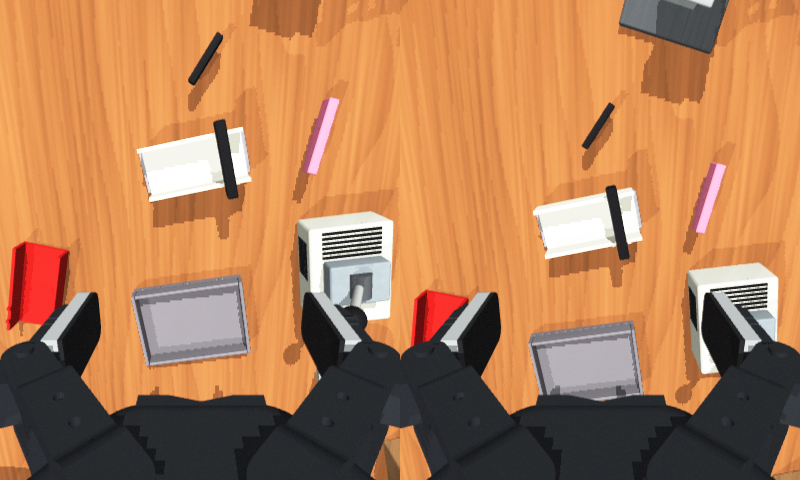

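View pics/stAstB.png

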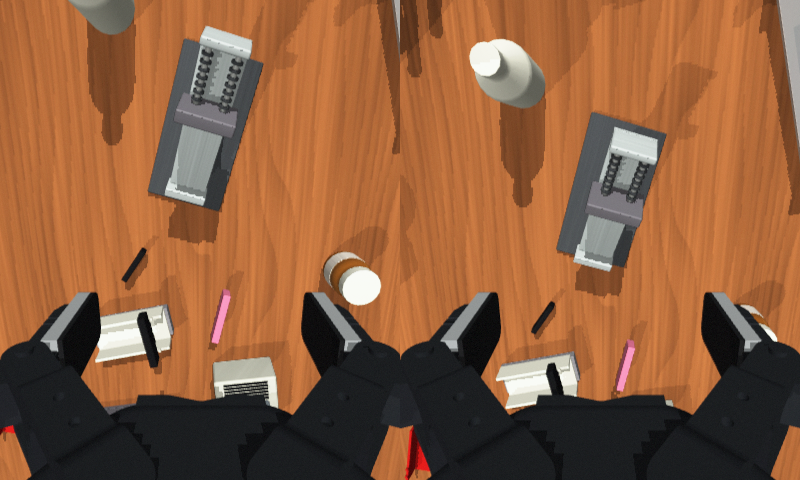

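View pics/blow.png

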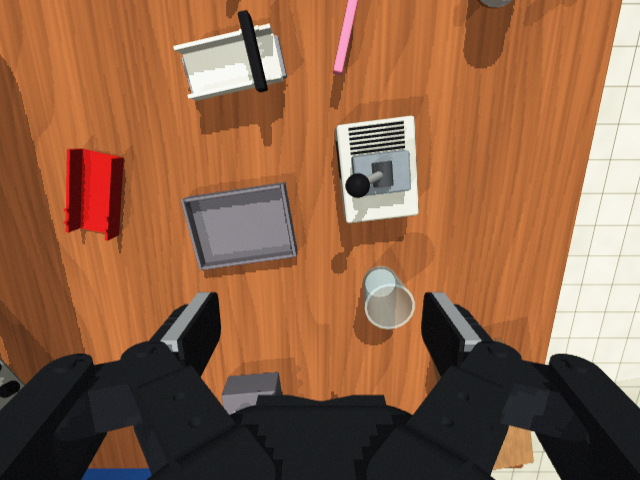

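The pictures confirm the large black comb standing in the white tray (left half of the tray picture, bar from 219,122 to 232,197). The short black comb at (205,58) and the pink one at (322,135) lie loose. The stand picture shows the jaw at (207,115) and the ledge at (187,190). The blower picture shows the knob at (357,185) and the box at (240,226). Next I take two closer stand views and fit the tray and comb.

Run:
```python
from h import *
A,B=np.load('pics/trA.npy'),np.load('pics/trB.npy')
a=[(258,149),(363,128),(270,201),(370,180),(339,122),(352,197)]
b=[(254,209),(354,188),(265,259),(362,238),(332,187),(344,257)]
for i in range(6): print(tri([A,B],[a[i],b[i]]).round(1), onz(A,a[i],[46,46,16,16,70,60][i]).round(1),onz(B,b[i],[46,46,16,16,70,60][i]).round(1))
C=np.load('pics/blow.npy')
print('box rim',[onz(C,p,26)[:2].round() for p in [(183,199),(284,183),(297,258),(202,269)]])
print('blower top',[onz(C,p,55)[:2].round() for p in [(337,126),(413,117),(418,216),(347,222)]])
Bm=C; print('knob',tri([C,cam('top'),cam('scene')],[(357,185),(434,189),(240,321)]).round(1))
print('bottle jar beaker',[(n,tri([cam('scene'),cam('top')],[s,t]).round()) for n,s,t in [('bot',(431,158),(140,270)),('jar',(419,350),(316,125)),('bk',(163,425),(506,172))]])
for n,p in [('scA',[535,80,200]),('scB',[575,115,200])]:
    goto(p,down(75));wait(.15);shot(n)
x=[cv2.imread(f'pics/{n}.png')[:330,:] for n in ('scA','scB')]
for i in (0,1): cv2.imwrite(f'pics/sc{"AB"[i]}c.png',cv2.resize(x[i][:,120:520],None,fx=1.8,fy=1.8,interpolation=cv2.INTER_CUBIC))
print(get_obs()['t'])
```

```text
[379.7 -75.2  32.2] [382.3 -74.6  46. ] [382.3 -72.2  46. ]
[502.  -51.9  19.2] [499.2 -52.4  46. ] [498.9 -47.8  46. ]
[ 393.6 -132.5   52. ] [ 388.7 -139.3   16. ] [ 387.  -145.8   16. ]
[ 510.8 -110.7   37. ] [ 513.5 -113.4   16. ] [ 513.9 -117.2   16. ]
[473.  -46.2  48.2] [471.3 -46.9  70. ] [472.7 -43.1  70. ]
[ 487.5 -126.3   62.3] [ 487.5 -126.7   60. ] [ 487.8 -127.2   60. ]
box rim [array([ 363., -266.]), array([ 508., -244.]), array([ 524., -356.]), array([ 379., -373.])]
blower top [array([ 580., -168.]), array([ 676., -158.]), array([ 692., -285.]), array([ 595., -293.])]
knob [ 599.6 -229.8  147. ]
bottle jar beaker [('bot', array([448., 360., 160.])), ('jar', array([779.,   8.,  73.])), ('bk', array([ 655., -404.,   85.]))]
8.1583
```

View pics/scAc.png

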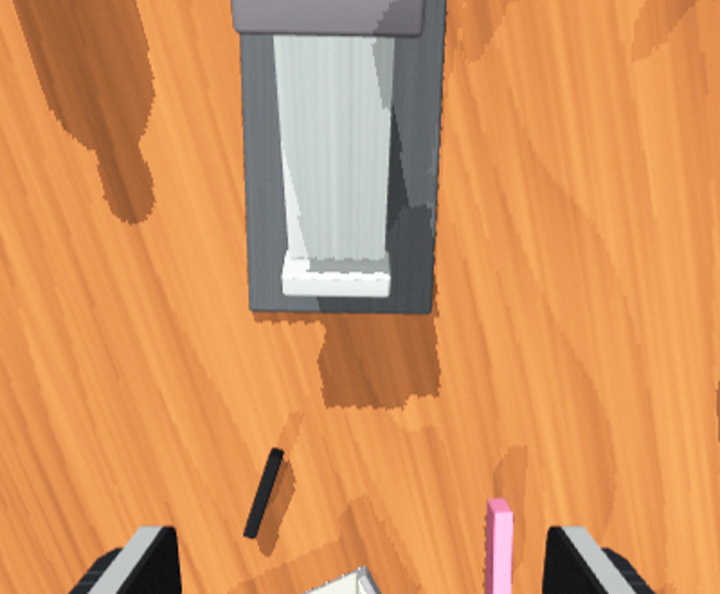

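View pics/scBc.png

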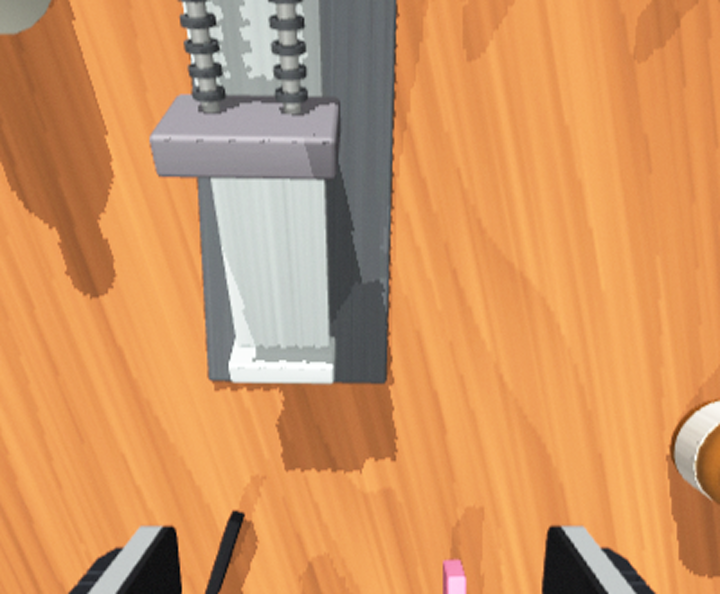

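```bash
cat > fit.py <<'E'
from h import *
A,B=np.load('pics/scA.npy'),np.load('pics/scB.npy')
up=lambda u,v:(120+(u+.5)/1.8-.5,(v+.5)/1.8-.5)
obs=[(A,(44,30,2),(235,34)),(A,(44,-30,2),(422,35)),(A,(-72,26,14),(283,277)),(A,(-72,-26,14),(390,278)),
(B,(44,30,45),(151,140)),(B,(44,-30,45),(339,140)),(B,(44,30,2),(160,176)),(B,(44,-30,2),(335,177)),(B,(-72,26,14),(230,363)),(B,(-72,-26,14),(334,363)),
(A,(None,23,0),(275,40)),(A,(None,-23,0),(393,40)),(A,(None,23,0),(289,250)),(A,(None,-23,0),(387,250)),(B,(None,23,0),(211,180)),(B,(None,-23,0),(327,180)),(B,(None,-23,0),(331,340))]
nf=sum(o[1][0] is None for o in obs)
def Rb(yaw): return Ro.from_euler('ZY',[yaw,-28],degrees=True).as_matrix()
def f(p):
    R=Rb(p[3]);r=[];k=4
    for P,m,uv in obs:
        m=list(m)
        if m[0] is None: m[0]=p[k];k+=1
        r+=list(proj(P,R@np.array(m,float)+p[:3])[0]-up(*uv))
    return np.array(r)
s=least_squares(f,np.r_[560,190,100,75,[0]*nf],loss='soft_l1',x_scale=[10,10,10,5]+[20]*nf)
print(s.x.round(1));print(f(s.x).reshape(-1,2).round(1).tolist())
if __name__=='__main__':
    json.dump(list(s.x[:4]),open('bed.json','w'))
    R=Rb(s.x[3]);bx,bz=R[:,0],R[:,2]
    for sg in (1,-1):
        Rt=np.c_[sg*bx,-sg*R[:,1],-bz]
        e=Ro.from_matrix(Rt).as_euler('xyz',degrees=True)
        for h in (0,60,150): print(sg,e.round(1),h,solve_ik(list(s.x[:3]+bz*h+bx*5),list(e)))
E
python3 fit.py
```

```text
[557.5 205.6  92.6  75.   27.   27.2 -64.  -64.   16.8  16.7 -67.1]
[[7.9, -24.8], [-7.1, -25.1], [0.3, 1.0], [-0.5, 0.5], [3.4, 8.7], [-3.2, 8.7], [12.9, -35.1], [1.0, -35.7], [1.3, 0.8], [0.4, 0.8], [-1.2, 0.1], [-2.3, -0.0], [0.9, -0.1], [-2.4, -0.0], [1.5, -0.1], [-2.6, 0.0], [-0.9, 0.0]]
1 [180. -28.  75.] 0 [ -1.65617219   9.37242679 112.4777104   33.39812851  56.08181547
  -5.15540645]
1 [180. -28.  75.] 60 [ -4.75074168   3.87615097 111.9836225   31.35809152  62.59174055
  -4.08988702]
1 [180. -28.  75.] 150 [ -9.54871394  -2.79773518 109.54933827  29.30549356  72.70811144
  -3.29651011]
-1 [-180.   28. -105.] 0 None
-1 [-180.   28. -105.] 60 None
-1 [-180.   28. -105.] 150 None
```

The visible jaw bands are the back face and the top face, because the front face overhangs. I'm relabelling the edges to match: dashed edge = back top edge for the jaw, and inner top edge for the ledge.

```bash
python3 - <<'E'
s=open('fit.py').read()
i=s.index('obs=[');j=s.index('(A,(None,23,0),(275,40))')
s=s[:i]+'''obs=[(A,(44,30,45),(234,34)),(A,(44,-30,45),(423,35)),(A,(-60,26,14),(283,277)),(A,(-60,-26,14),(390,278)),(A,(-72,26,14),(283,296)),(A,(-72,-26,14),(389,297)),
(B,(58,30,45),(151,140)),(B,(58,-30,45),(339,140)),(B,(44,30,45),(158,176)),(B,(44,-30,45),(335,177)),(B,(-60,26,14),(231,363)),(B,(-60,-26,14),(335,363)),(B,(-72,26,14),(230,382)),(B,(-72,-26,14),(334,382)),
'''+s[j:]
open('fit.py','w').write(s)
E
python3 fit.py
```

```text
[556.8 197.7  98.8  74.2  32.8  33.5 -55.4 -54.6  24.4  24.9 -55.8]
[[0.5, 0.6], [0.1, 1.8], [-0.8, -1.9], [0.9, -1.6], [0.2, -0.3], [0.8, -0.1], [-1.4, -3.5], [-1.2, -2.0], [0.0, 0.8], [1.4, 1.6], [-1.5, -0.0], [-0.1, 0.7], [0.9, -0.2], [0.7, 0.5], [-0.3, 0.0], [0.8, 0.0], [0.4, -0.0], [-1.1, -0.0], [0.7, -0.1], [-1.2, 0.0], [-0.7, 0.0]]
1 [180.  -28.   74.2] 0 [ -2.49537151   8.43394816 112.7645558   33.15572752  56.67088373
  -4.80705687]
1 [180.  -28.   74.2] 60 [ -5.61207977   2.99229856 112.17376157  31.16974842  63.23943295
  -3.78673771]
1 [180.  -28.   74.2] 150 [-10.4443847   -3.56694491 109.59558878  29.19377767  73.40974695
  -3.05949735]
-1 [-180.    28.  -105.8] 0 None
-1 [-180.    28.  -105.8] 60 None
-1 [-180.    28.  -105.8] 150 None
```

Run:
```python
from h import *
c=[480.2,-85.6]
grip(45);goto([*c,140],down(101));move_l([*c,40],speed=120)
o=get_obs();print(o['t'],o['tcp_pos'].round(1),o['wrist_force'].round(1))
grip(5,40);o=get_obs();print('grip',o['grip_width'],o['grip_force'])
if o['grip_width']<9: raise SystemExit
move_l([*c,130],speed=120)
o=get_obs();print('lift',o['grip_width'],o['wrist_force'].round(1))
goto([442,-310,110],down(7.6));move_l([442,-310,21],speed=120)
wait(.2);o=get_obs();print(o['t'],o['grip_width'],o['wrist_force'].round(1))
grip(45);move_l([442,-310,140],speed=250)
goto([446,-110,240],down(11));wait(.1)
shot('w2');cv2.imwrite('pics/scene2.png',get_image('scene')[200:440,60:380,::-1])
print(get_obs()['t'])
a=cv2.imread('pics/w2.png');b=cv2.imread('pics/scene2.png')
cv2.imwrite('pics/m2.png',np.hstack([a[:,:480],np.vstack([b,np.zeros_like(b)])]))
```

```text
10.5333 [481.1 -85.7  40.7] [ 0.7  0.2 -0.1]
grip 5.0657834758424 0.0
```

Run:
```python
from h import *
a=get_image('scene')[200:350,190:390,::-1];shot('w3');w=cv2.imread('pics/w3.png')
cv2.imwrite('pics/m3.png',np.hstack([cv2.resize(a,(400,300)),cv2.resize(w,(400,300))]))
o=get_obs();print(o['t'],o['tcp_pos'],o['ee_rot'],o['grip_width'],o['grip_force'])
```

```text
11.1 [480.21133027 -85.62230483  40.0654338 ] [1.79994045e+02 2.29926317e-03 1.00994574e+02] 4.817335376360812 0.0
```

View pics/m3.png

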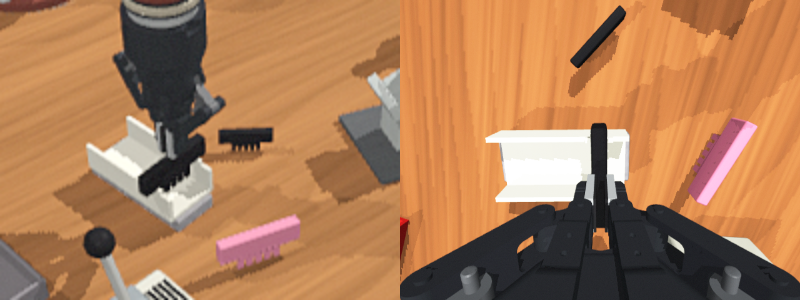

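Run:
```python
from h import *
grip(0,40);wait(.3);o=get_obs();print(o['t'],o['grip_width'],o['grip_force'],o['wrist_force'].round(1))
w=cv2.imread('pics/w3.png')[150:390,230:430]
a=get_image('scene')[230:320,230:320,::-1];shot('w4');v=cv2.imread('pics/w4.png')[150:390,230:430]
print(o['tcp_pos'])
cv2.imwrite('pics/m4.png',np.hstack([cv2.resize(a,(500,500)),cv2.resize(v,(300,360)).copy() if 0 else cv2.resize(v,(300,500))]))
```

```text
11.625 0.08236995422755396 0.0 [ 0.3 -0.2 -0.7]
[480.19239152 -85.59972466  39.98380796]
```

View pics/m4.png

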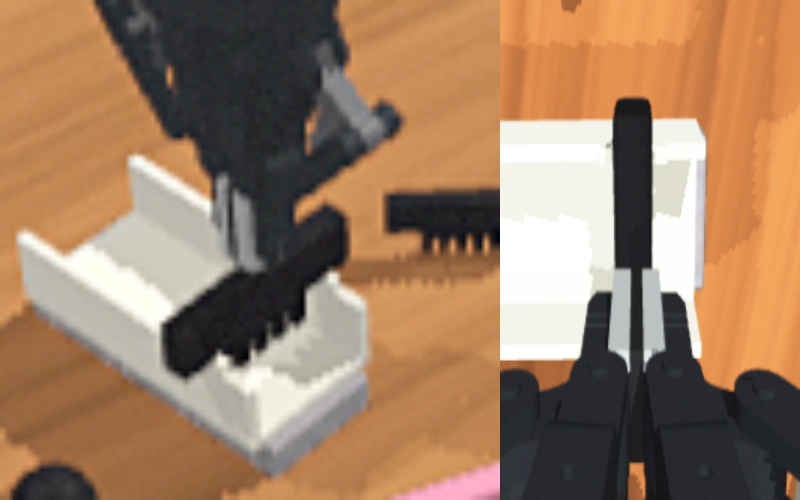

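Run:
```python
from h import *
S=cam('scene');W=np.load('pics/w4.npy')
for z in (40,58,70,85,100): print(z,proj(S,[480.2,-85.6,z]).round(1),proj(W,[480.2,-85.6,z]).round(1))
# comb bar ends in scene crop / wrist crop
f=lambda u,v:(230+u*90/500,230+v*90/500); g=lambda u,v:(230+(u-500)*200/300,150+v*240/500)
print('tip scene',f(245,268),'tip wrist',g(636,268),'bar top end scene',f(335,215),f(190,335),'wrist far end',g(632,100))
print(tri([S,W],[f(340,212),g(632,102)]).round(1), tri([S,W],[f(245,268),g(636,268)]).round(1))
```

```text
40 [[276.6 288. ]] [[320.5 268.4]]
58 [[276.2 281.5]] [[320.5 281.5]]
70 [[275.8 277.1]] [[320.5 291.8]]
85 [[275.5 271.5]] [[320.5 306.9]]
100 [[275.1 265.8]] [[320.5 325.2]]
tip scene (274.1, 278.24) tip wrist (320.6666666666667, 278.64) bar top end scene (290.3, 268.7) (264.2, 290.3) wrist far end (318.0, 198.0)
[470.8 -42.8  63. ] [476.5 -85.5  63.3]
```

The closed fingertips (crop 245,268) sit on or above the comb bar, although the TCP reads z = 40. So the real fingertips are about 30 mm short of the reported TCP. I'll measure this by touching the bar top lightly.

Run:
```python
from h import *
wait(.2);f0=get_obs()['wrist_force'].copy();z=40
while z>10:
    z-=1.5;move_l([480.2,-85.6,z],speed=60);o=get_obs();d=o['wrist_force']-f0
    if np.linalg.norm(d)>2.5: break
print(z,o['tcp_pos'].round(2),d.round(1),o['t'])
move_l([480.2,-85.6,60],speed=150)
```

```text
32.5 [480.68 -85.68  33.13] [-0.4  0.1  4.9] 13.175
```

Run:
```python
from h import *
for p,a in [([480,-86,3],101),([442,-310,-15],7.6),([446,-92,-33],11)]: print(p,solve_ik(p,down(a)) is not None)
c=[480.2,-85.6]
grip(45);move_l([*c,4],speed=120)
o=get_obs();print(o['t'],o['tcp_pos'].round(1),o['wrist_force'].round(1))
grip(5,40);wait(.1);o=get_obs();print('grip',o['grip_width'],o['grip_force'])
if o['grip_width']<9: raise SystemExit
move_l([*c,90],speed=150)
o=get_obs();print('lift',o['grip_width'],o['wrist_force'].round(1))
goto([442,-310,75],down(7.6));move_l([442,-310,-14],speed=120)
wait(.2);o=get_obs();print(o['t'],o['tcp_pos'].round(1),o['grip_width'],o['wrist_force'].round(1))
grip(45);move_l([442,-310,110],speed=250)
goto([446,-92,200],down(11));grip(85);wait(.1)
P=shot('w5');im=cv2.imread('pics/w5.png');s=get_image('scene')[200:440,60:380,::-1]
cv2.imwrite('pics/m5.png',np.hstack([im[:,:480],np.vstack([s,s*0])]))
print(get_obs()['t'])
for n in('tray','comb'): print(n,[(round(d['score'],2),np.round(d['extent']).tolist()) for d in spot_in(n,'scene')])
```

```text
[480, -86, 3] True
[442, -310, -15] True
[446, -92, -33] True
14.625 [480.5 -85.7   4.1] [-0.1 -0.4  0.8]
grip 11.356489181606499 41.48990213871002
lift 11.467275363506506 [ 0.2  0.1 -0.5]
18.0417 [ 442.8 -310.7  -12.9] 10.935185044700722 [ 0.  -0.7  0.1]
20.7167
tray [(0.63, [263.0, 286.0, 60.0, 48.0]), (0.59, [147.0, 267.0, 66.0, 41.0]), (0.47, [418.0, 222.0, 91.0, 83.0])]
comb [(0.89, [165.0, 333.0, 30.0, 34.0]), (0.87, [319.0, 320.0, 37.0, 27.0]), (0.8, [313.0, 269.0, 30.0, 12.0])]
```

View pics/m5.png

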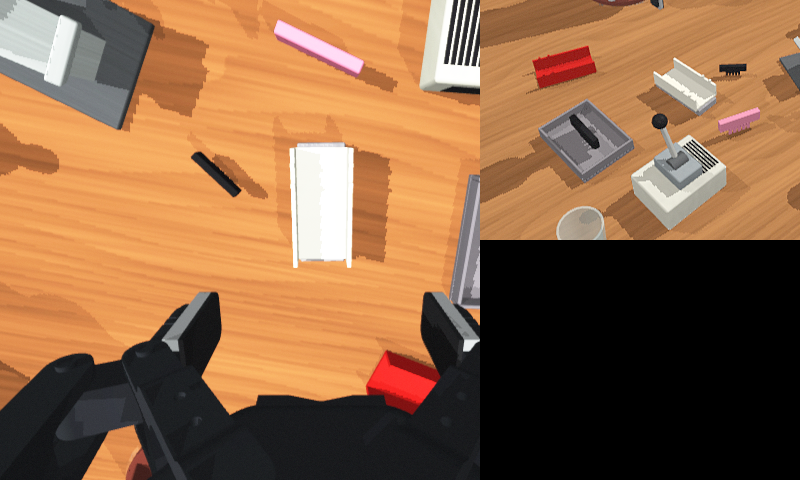

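The comb lies in the box (scene crop 585,130) and the empty tray stands alone (290–354, 149–268). That was my tenth and last picture, so from here I work by numbers, contact forces and the networks. Next I refit the tray and grasp it.

```bash
cat > place.py <<'E'
from h import *
b=json.load(open('bed.json'));O=np.array(b[:3]);O[2]=99.3
R=Ro.from_euler('ZY',[b[3],-28],degrees=True).as_matrix()
Rt=np.c_[R[:,0],-R[:,1],-R[:,2]];E=list(Ro.from_matrix(Rt).as_euler('xyz',degrees=True))
def tp(off,bx,h,by=0): return list(O+R@np.array([bx,by,h])-Rt@np.array(off))
E
python3 - <<'E'
from place import *
P=np.load('pics/w5.npy');c=np.array([onz(P,p,46)[:2] for p in [(290,149),(354,149),(292,268),(352,268)]])
C=c.mean(0);d=c[0]+c[1]-c[2]-c[3];yaw=np.degrees(np.arctan2(d[1],d[0]))
print(c.round(1).tolist(),C.round(1),yaw.round(1),np.linalg.norm(d)/2)
C=(C+[446,-92])/2 if np.hypot(*(C-[446,-92]))<10 else C
Z=-30;off=[0,0,Z-16]
for bx,h in [(-22,120),(-22,19),(8,19),(8,0),(0,-3)]: print(bx,h,np.round(tp(off,bx,h)),solve_ik(tp(off,bx,h),E) is not None)
move_l([*C,60],down(yaw),speed=200);move_l([*C,Z],speed=100)
o=get_obs();print(o['t'],o['tcp_pos'].round(1),o['wrist_force'].round(1))
if abs(o['wrist_force'][2])>6: raise SystemExit
grip(50,60);wait(.1);o=get_obs();print('grip',o['grip_width'],o['grip_force'],o['wrist_force'].round(1))
if o['grip_width']<57: raise SystemExit
move_l([*C,80],speed=150);wait(.1);o=get_obs();print('lift',o['t'],o['grip_width'],o['grip_force'],o['wrist_force'].round(1))
E
```

```text
[[497.9, -51.6], [509.4, -111.1], [379.1, -73.6], [391.0, -135.2]] [444.3 -92.9] 11.0 120.78185285233405
-22 120 [542. 146. 154.] True
-22 19 [555. 191.  65.] True
8 19 [562. 217.  79.] True
8 0 [565. 225.  62.] True
0 -3 [563. 220.  56.] True
22.7167 [446.  -92.7 -29.4] [-0.4  0.3 -1.1]
grip 58.806669227437496 65.6740639731288 [-0.2 -0.3  6.7]
lift 24.1583 59.49565923181166 65.03282681107521 [-0.   0.5 -1.4]
```

Run:
```python
from place import *
off=[-.5,0,-46]
goto([500,20,170],down(45));goto(tp(off,-24,110),E);move_l(tp(off,-24,30),speed=120);move_l(tp(off,-24,20),speed=60)
wait(.15);f0=get_obs()['wrist_force'].copy();print(get_obs()['t'],f0.round(1))
for bx in (-18,-12,-6,0,4,8):
    move_l(tp(off,bx,20),speed=60);o=get_obs();d=R.T@(o['wrist_force']-f0)
    print(bx,d.round(1),round(o['grip_width'],1),round(o['t'],2),(R.T@(o['tcp_pos']-tp(off,0,0))).round(1))
    if abs(d[0])>25 or abs(d[2])>15: break
```

```text
26.9 [ 1.   0.2 -1. ]
-18 [-0.7  0.2  0. ] 59.5 27.15 [-17.4  -0.2  20.2]
-12 [-5.8  0.4  2.1] 59.5 27.4 [-13.5  -0.   19.9]
-6 [-8.5  0.6  1.8] 59.3 27.65 [-8.3  0.1 19.6]
0 [-9.2 -1.   0.9] 59.3 27.9 [-2.9  0.1 19.5]
4 [-10.8   0.8   2.2] 59.3 28.15 [ 0.7  0.1 19.5]
8 [-10.6   0.2   2.9] 59.2 28.4 [ 4.3  0.2 19.5]
```

Run:
```python
from place import *
off=[-.5,0,-46];f0=np.array([1,.2,-1.])
def st(n):
    o=get_obs();d=R.T@(o['wrist_force']-f0);a=R.T@(o['tcp_pos']-np.array(tp(off,0,0)))
    print(n,d.round(1),round(o['grip_width'],1),round(o['t'],2),a.round(1),'moment',(R.T@o['moment']).round(2));return d,a
wait(.2);d,a=st('settled')
bx=8+max(0,7.0-a[0]);move_l(tp(off,bx,20),speed=60);wait(.2);d,a=st('push')
for h in (14,10,7,4,2,0,-1.5,-3,-4.5):
    move_l(tp(off,bx,h),speed=50);wait(.05);d,a=st(h)
    if d[2]>8 or abs(d[0])>25: break
```

```text
settled [-11.6  -1.5   1.8] 59.0 28.6 [ 4.2  0.2 19.5] moment [-0.24  1.76 -0.36]
push [-12.1   0.8   2.3] 59.4 29.05 [ 6.7  0.2 19.5] moment [-0.17  1.84 -0.37]
14 [-12.4  -1.1   1.9] 59.5 29.37 [ 6.7 -0.2 13.4] moment [-0.38  1.85 -0.42]
10 [-11.2  -1.1   2.3] 59.0 29.67 [ 6.8 -0.3  9.5] moment [-0.34  1.78 -0.38]
7 [-12.8  -0.8   3.8] 59.1 29.97 [ 6.9 -0.3  6.6] moment [-0.28  1.78 -0.44]
4 [-12.8  -0.1   3. ] 59.3 30.27 [ 6.9 -0.2  3.7] moment [-0.29  1.75 -0.41]
2 [-11.8   1.    8.5] 59.3 30.57 [ 7.  -0.2  2.4] moment [ 0.16  1.69 -0.23]
```

Run:
```python
from place import *
off=[-.5,0,-46];f0=np.array([1,.2,-1.])
def st(n):
    o=get_obs();d=R.T@(o['wrist_force']-f0);a=R.T@(o['tcp_pos']-np.array(tp(off,0,0)))
    print(n,d.round(1),round(o['grip_width'],1),round(o['t'],2),a.round(1),'m',(R.T@o['moment']).round(2));return d,a
for bx in (7.5,5,3.5,2,.5,-1):
    move_l(tp(off,bx,2.3),speed=50);wait(.05);d,a=st(bx)
    if d[0]>-5: break
# press flat before letting go
for h in (1,-.5,-2):
    move_l(tp(off,bx,h),speed=40);wait(.05);d,a=st(('h',h))
    if d[2]>12: break
```

```text
7.5 [-11.2   0.6   6. ] 59.2 30.87 [ 4.2 -0.1  2.4] m [ 0.04  1.62 -0.32]
5 [-9.4  0.5  4.2] 59.3 31.17 [ 2.3 -0.2  2.4] m [ 0.03  1.4  -0.35]
3.5 [-8.3  0.3  4.6] 59.7 31.47 [ 1.2 -0.2  2.4] m [ 0.03  1.24 -0.35]
2 [-7.8  0.4  3.7] 59.4 31.77 [-0.  -0.2  2.4] m [-0.04  1.13 -0.27]
0.5 [-6.5  0.2  2.9] 59.3 32.07 [-0.9 -0.2  2.4] m [ 0.01  1.07 -0.3 ]
-1 [-1.8  0.9  0.9] 59.3 32.37 [-0.9 -0.2  2.4] m [-0.02  0.66 -0.45]
('h', 1) [-4.7  4.7 10.8] 59.4 32.67 [-0.9 -0.2  2.3] m [ 0.41  0.9  -0.59]
('h', -0.5) [-5.6  9.  23. ] 59.2 32.97 [-0.9 -0.2  2.3] m [ 0.9   1.25 -0.75]
```

Run:
```python
from place import *
off=[-.5,0,-46]
move_l(tp(off,-.5,2),speed=40);wait(.1)
o=get_obs();print((R.T@(o['wrist_force']-[1,.2,-1])).round(1))
grip(70);grip(85);wait(.1);o=get_obs();print(o['t'],(R.T@o['wrist_force']).round(1),o['grip_width'])
move_l(tp(off,-.5,30),speed=80);move_l(tp(off,-.5,130),speed=200)
goto([535,80,230],down(75));wait(.15)
P=shot('fin');get_image('top');get_image('scene')
for n in('tray','jaw'):
  for c in('wrist','scene','top'):
    for d in regions_of(n,c)[:2]:
        m=d['region'].astype(np.uint8);r=cv2.minAreaRect(cv2.findNonZero(m)); print(n,c,round(d['score'],2),np.round(d['extent']).tolist(),np.round(cv2.boxPoints(r)).tolist())
def box(P,*pts): q=proj(P,O+np.array(pts)@R.T);return q.round().tolist()
top=[(60,30,30),(60,-30,30),(-60,-30,30),(-60,30,30)]
for n,Q in(('wrist',P),('scene',cam('scene')),('top',cam('top'))):
    print(n,'expected rim',box(Q,*top),'under',box(Q,*[(x,y,0) for x,y,_ in top]),'jaw top',box(Q,(60,30,45),(60,-30,45),(74,-30,45),(74,30,45)))
print(get_obs()['t'])
```

```text
[-5.5  2.2  7.3]
33.9833 [-0.3  0.1  0.2] 85.10088118558639
tray wrist 0.64 [312.0, 81.0, 91.0, 154.0] [[264.0, 0.0], [357.0, 0.0], [357.0, 158.0], [264.0, 158.0]]
tray scene 0.63 [148.0, 268.0, 66.0, 38.0] [[112.0, 260.0], [169.0, 245.0], [176.0, 273.0], [119.0, 288.0]]
tray top 0.84 [443.0, 373.0, 62.0, 44.0] [[413.0, 380.0], [419.0, 351.0], [479.0, 363.0], [473.0, 393.0]]
tray top 0.58 [238.0, 219.0, 39.0, 41.0] [[210.0, 229.0], [219.0, 199.0], [260.0, 210.0], [251.0, 241.0]]
jaw scene 0.61 [432.0, 204.0, 26.0, 30.0] [[417.0, 196.0], [425.0, 189.0], [449.0, 215.0], [441.0, 222.0]]
wrist expected rim [[264.0, -7.0], [358.0, -6.0], [346.0, 158.0], [278.0, 157.0]] under [[269.0, -16.0], [355.0, -15.0], [345.0, 141.0], [282.0, 140.0]] jaw top [[261.0, -2.0], [359.0, -1.0], [362.0, -30.0], [258.0, -32.0]]
scene expected rim [[422.0, 197.0], [437.0, 213.0], [387.0, 247.0], [374.0, 230.0]] under [[426.0, 206.0], [441.0, 222.0], [392.0, 256.0], [379.0, 238.0]] jaw top [[420.0, 193.0], [434.0, 209.0], [440.0, 205.0], [425.0, 189.0]]
top expected rim [[200.0, 223.0], [209.0, 195.0], [263.0, 214.0], [255.0, 241.0]] under [[197.0, 224.0], [206.0, 197.0], [258.0, 215.0], [251.0, 242.0]] jaw top [[202.0, 222.0], [211.0, 194.0], [204.0, 192.0], [195.0, 220.0]]
36.3083
```

The tray on the stand matches the expected outline: wrist mask edges at 264/357 against 264/358, and the lower end at row 158 in both. Now the lever.

Run:
```python
from h import *
yaw=6;u=np.array([np.cos(np.radians(yaw)),np.sin(np.radians(yaw)),0]);pv=np.array([638,-226,0])
def q(s,z=88): return list(pv+u*s+[0,0,z])
print([solve_ik(q(s),down(yaw)) is not None for s in(-85,0,25)])
goto(q(-90,200),down(yaw));grip(0,40);move_l(q(-90),speed=200);wait(.15);f0=get_obs()['wrist_force'].copy()
for s in list(range(-75,3,6))+list(range(5,30,2)):
    move_l(q(s),speed=70);wait(.03);o=get_obs();d=o['wrist_force']-f0
    print(s,(d@u).round(1),d.round(1),((o['tcp_pos']-pv)@u).round(1),round(o['t'],1))
    if d@u<-10 or np.linalg.norm(d)>15: break
```

```text
[True, True, True]
-75 0.0 [ 0.1 -0.9 -0.4] -74.5 39.5
-69 0.1 [ 0.2 -1.1 -0.1] -68.9 39.8
-63 -0.0 [ 0.1 -0.9 -0.3] -62.8 40.1
-57 -0.1 [-0.  -0.6  0. ] -56.6 40.4
-51 -0.3 [-0.2 -0.9 -0.4] -50.5 40.7
-45 0.4 [ 0.6 -1.9 -0.3] -44.6 41.0
-39 0.6 [ 0.7 -0.7  0.1] -38.6 41.2
-33 0.2 [ 0.4 -1.4 -0.4] -32.6 41.5
-27 0.8 [ 0.9 -1.2  0.9] -26.6 41.8
-21 0.5 [0.5 0.2 0.2] -20.7 42.1
-15 0.1 [ 0.1 -0.6 -0.3] -14.6 42.4
-9 -0.4 [-0.3 -1.3 -0.8] -8.6 42.7
-3 0.4 [ 0.5 -1.2  0.1] -2.6 42.9
5 -1.1 [-1.  -1.  -0.5] 5.4 43.2
7 0.7 [ 0.7 -0.1  0.1] 7.0 43.5
9 -1.4 [-1.3 -1.3 -0.2] 8.9 43.8
11 -5.0 [-4.9 -0.9  1.9] 9.3 44.1
13 -8.5 [-8.4 -1.6  3.5] 9.4 44.4
15 -13.5 [-13.4  -1.8   5.9] 9.5 44.7
```

The lever stopped hard at s = 9.4 mm, close to where full travel was expected. I back off and check it.

Run:
```python
from h import *
yaw=6;u=np.array([np.cos(np.radians(yaw)),np.sin(np.radians(yaw)),0]);pv=np.array([638,-226,0])
def q(s,z=88): return list(pv+u*s+[0,0,z])
move_l(q(-40),speed=120);move_l(q(-60,220),speed=200);goto([480,-60,260],down(6));wait(.2)
for c in('scene','top'):
    im=get_image(c);P=cam(c);print(c,'knob on',proj(P,[676,-222,147]).round(),'off',proj(P,[600,-230,147]).round())
    g=im.max(2)
    k=proj(P,[676,-222,147])[0].astype(int);print('dark px at on',(g[k[1]-5:k[1]+5,k[0]-5:k[0]+5]<60).mean())
    for n in('switch','tray','comb'): print(n,[(round(d['score'],2),np.round(d['extent']).tolist()) for d in spot_in(n,c)])
o=get_obs();print(o['t'],o['wrist_force'].round(1))
```

```text
scene knob on [[270. 349.]] off [[240. 321.]]
dark px at on 0.96
switch [(0.51, [266.0, 354.0, 18.0, 21.0])]
tray [(0.82, [406.0, 227.0, 62.0, 52.0]), (0.69, [146.0, 268.0, 61.0, 41.0])]
comb [(0.89, [317.0, 321.0, 41.0, 30.0]), (0.71, [316.0, 270.0, 32.0, 12.0])]
top knob on [[428. 154.]] off [[434. 189.]]
dark px at on 0.01
switch []
tray [(0.96, [444.0, 373.0, 58.0, 35.0]), (0.71, [233.0, 220.0, 66.0, 46.0]), (0.48, [216.0, 214.0, 95.0, 49.0])]
comb [(0.56, [464.0, 273.0, 16.0, 38.0])]
47.5083 [ 0.1  0.5 -0.1]
```

Run:
```python
from h import *
ims={c:get_image(c) for c in('top','scene')};cs=[]
for c,(x0,x1,y0,y1) in {'top':(415,450,140,200),'scene':(225,290,305,375)}.items():
    g=(ims[c].max(2)<60)[y0:y1,x0:x1].astype(np.uint8);n,l,s,ce=cv2.connectedComponentsWithStats(g)
    for i in range(1,n):
        if s[i,4]>15: print(c,s[i,4],s[i,2:4],ce[i]+[x0,y0])
print(tri([cam('scene'),cam('top')],[(270,349),(428,154)]).round())
```

```text
top 74 [11 47] [427.89189189 176.10810811]
scene 259 [28 29] [272.73359073 350.05791506]
[ 676. -222.  147.]
```

Run:
```python
from h import *
g=get_image('top')
print(g[142:204:3,400:456:3].max(2))
```

```text
[[140 159 163 166 165 168 167 167 165 166 165 160 161 163 162 163 163 158
  160]
 [ 86  84  83  95 138 150 155 156 158 159 159 158 160 160 160 163 162 164
  164]
 [ 97  96  92  91  87  83  80  91 131 144 162  99  92 130 152 171 175 175
  176]
 [105 101 102 100  96  94  93  91  88  85  72  79  93  86  84  85 131 181
  183]
 [109 108 108 108 105 103 101 100  97  97  73  80 102  97  94  91  94 187
  189]
 [113 112 112 111 109 109 108 105 104 104  70  78 107 104 102  99  99 178
  179]
 [118 116 115 113 114 115 111 111 111 110  68  79 113 112 111 107 100 159
  177]
 [118 117 119 116 118 114 117 115 114 113  55  97 115 114 112 111 102 157
  177]
 [123 119 120 120 120 120 120 119 116 114  56 106 117 116 115 116  98 160
  183]
 [123 122 125 123 122 123 123 120 120 116  51 117 119 118 119 117  93 151
  173]
 [127 125 127 126 124 123 122 123 123 101  59 122 119 119 120 119  86 121
  127]
 [130 128 128 126 127 127 126 124 123  84  74 119 118 119 120 120  82 119
  122]
 [130 130 129 132 129 127 129 129 129  64  89 120 121 122 120 118  80 121
  120]
 [130 131 132 131 130 132 131 130 127  61 106 120 121 119 120 112  83 123
  123]
 [130 130 131 130 130 132 130 130 114  48 116 120 119 120 120 102 166 120
  118]
 [126 129 127 127 129 128 130 128  85  69 122 120 121 121 118  90 219 123
  121]
 [121 124 123 125 125 127 126 117  58  79 122 121 120 119 119  86 235 155
  124]
 [120 120 122 120 124 124 112 104  50  88 122 119 120 119 119 105 236 187
  114]
 [118 118 118 119 121 119 107  84  67 102 121 121 120 119 114 186 236 220
  126]
 [113 115 115 114 113 103 103  60  74 113 119 120 119 119 109 211 236 236
  125]
 [109 112 112 105 104 101 100  47  77 119 121 120 120 120 113 235 234 230
  131]]
```

The arm itself blocks the top view. The scene view shows the knob at (272,350), against (270,349) expected for fully on, so I hand in.

```bash
python3 -c "
from station import *
print(sign_off(),get_obs()['t'])"
```

```text
the job is handed in; nothing more can be done
the job is handed in; nothing more can be done
```

The comb is in the box, the tray is clamped flat and centred on the stand between jaw and ledge, the lever is fully over, and the job was handed in at about 48 s; I didn't re-measure the bottle, beaker and jar, but no move went near them.

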